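# Trace the join of a mended floor tile with a digitising stylus

### The job

Take the brass weight off the mended tile and stand it upright in the middle of its green-lined tray. Then take the orange stylus from its stand, press its sprung tip lightly into the join between the two blue dots (never pushing the spring right in), and follow the join to the two red dots in a single slow pass, about 25 mm per second, without lifting out of the groove. Lift off there and hang the stylus upright by its collar in the stand's fork again; leave the sherds, the bowl and the brush alone.

Things in the scene. Friction and masses are not known exactly. Their poses are not given: they have to be found in the camera images.
- wheel: Fixed low turntable (does not turn): aluminium disc 224 mm across, its flat top 40 mm above the bench. Origin: centre of its underside, on the bench; its x axis turns with the tile on it.
- tile: Broken floor tile laid together, 150 x 150 x 22 mm, cream one side of the join, buff the other, fixed on the turntable, facing any way. Origin: centre of its underside, 40 mm above the bench; top face 62 mm above the bench. The join is an open V groove 12 mm wide, 5 mm deep, brown at the bottom, wandering from the -x edge to the +x edge. Teal rings, arcs and spots are only painted.
- seam_0 (a point): Start of the trace: bottom of the groove, 57 mm above the bench, between two blue dots (10 mm, one each side of the join, 15 mm from the tile's -x edge).
- seam_1 (a point): Point 1 of the join, on the groove's bottom, in order from blue to red; the groove runs straight between neighbouring points, about 22 mm apart.
- seam_2 (a point): Point 2 of the join, on the groove's bottom, in order from blue to red; the groove runs straight between neighbouring points, about 22 mm apart.
- seam_3 (a point): Point 3 of the join, on the groove's bottom, in order from blue to red; the groove runs straight between neighbouring points, about 22 mm apart.
- seam_4 (a point): Point 4 of the join, on the groove's bottom, in order from blue to red; the groove runs straight between neighbouring points, about 22 mm apart.
- seam_5 (a point): Point 5 of the join, on the groove's bottom, in order from blue to red; the groove runs straight between neighbouring points, about 22 mm apart.
- seam_6 (a point): End of the trace: bottom of the groove between two red dots (10 mm, one each side of the join, 15 mm from the tile's +x edge).
- weight: Brass weight, about 0.42 kg: upright cylinder 40 mm across and 40 mm high with a small knob on top (20 mm across, top at 60 mm). At the start it stands on the tile, across the join. Origin: centre of its underside. Grip it round the cylinder.
- tray: Fixed square wooden weight tray with dark green lining, 130 x 130 mm outside, 118 mm inside, floor 5 mm above the bench, rim 14 mm high. Origin: centre of its underside.
- stand: Fixed stylus stand: dark base plate 100 x 90 x 12 mm, post at its back (+x of the stand) and at the top a level aluminium fork whose upper face is 100 mm above the bench. The fork's slot is 16 mm wide, open at the front (-x of the stand). Nothing rises above the fork. Origin: on the bench, under the seat.
- stand_seat (a point): Middle of the slot at the level of the fork's upper face: where the centre of the collar's underside rests. The two tines reach 23 mm in front of this point; the slot's closed end is 9 mm behind it.
- stylus: Round digitising stylus, about 0.1 kg, hanging upright in the fork by its collar. Origin: centre of the collar's underside, z up the axis. Steel collar 30 mm across, z 0 to 5 mm; orange barrel 20 mm across, z 5 to 65 mm (grip about z = 36 mm); steel shaft 8 mm across down to z = -48 mm, then the sprung probe. Take it out or put it back straight up and down, or by the slot's open front.
- stylus_tip (a point): Lowest point of the red ball (5 mm across) that ends the thin sprung probe (3.6 mm), on the stylus axis, 75 mm below the stylus origin when the probe is not pressed. Resting in the groove it lies about 0.7 mm above the groove's bottom.
- probe (a joint): How far the sprung probe is pushed up into the stylus: 0 free to 0.008 m fully in. It starts to yield at 1 N and reaches 3 N fully in (250 N/m).
- sherd_a: Loose cream sherd, about 82 x 62 x 11 mm, flat on the bench; leave it alone. Origin: on its underside, about its middle.
- sherd_b: Loose cream sherd, about 65 x 64 x 11 mm, flat on the bench; leave it alone. Origin: on its underside, about its middle.
- pot: Small terracotta bowl, 76 mm across, 65 mm high, upright; leave it alone. Origin: centre of its underside.
- brush: Flat brush lying on the bench, about 200 mm long, 42 mm wide; leave it alone. Origin: under its middle.
Not all that is in view belongs to the job. Of the things like the tray, leave any that is purple; of the rest the smaller one is meant.

How it is judged:
By the outcome, as a careful person would: the job done as asked, in the order asked, and still so for the second after the job is handed in, with the robot touching nothing.
It also fails if it takes over 72 s, if anything falls off the work surface, if the arm or the gripper's body presses on something with over 40 N, if the wrist force passes 120 N, or if a joint passes its speed limit or range.

### The arm

A 7-joint arm with a two-finger parallel gripper is mounted at the origin on the work surface. World frame = base frame: x ahead of the robot, y to its left, z up, the work surface at z = 0. Lengths are in m, angles in rad, forces in N, time in s.
With the tool pointing down it reaches from about 0.425 to 0.95 m from the base axis. Payload 16.7 kg.
Tool frame: the origin (TCP) lies between the finger pads; the fingertips stand 19 mm ahead of it and the grasp point (between the pads) is the TCP (bot.nose_length is the distance from the TCP to the fingertips, in m); z points along the fingers, y is the line along which they close (so a half turn about z gives the same grasp; the last joint's range is limited). The gripper opens to 94 mm and grips with 3 to 60 N. Pads are 16 mm wide; open, the fingers measure 119 mm over their backs; the gripper's body (75 mm by 177 mm) begins 78 mm behind the grasp point.
Start: joints at [1.05, 0.426, 0.074, 1.606, -0.034, 1.111, -0.067], TCP at [0.245, -0.629, 0.224] pointing down, gripper open.
Joint ranges: [-2.85, 2.85], [-0.5, 2.14], [-1.23, 1.37], [0.21, 2.46], [-1.02, 4.16], [0.16, 2.05], [-2.73, 2.73]. Speed limits (rad/s): [1.89, 1.89, 2.39, 2.39, 3.01, 3.01, 3.01].

### API

Orientations are given as a unit quaternion [x, y, z, w].
In Python, from station import bot gives the robot as it stands.
- The arm moves only by the tool carry_out, never from a script. Its argument "commands" is text: rows parted by semicolons, each of 7 numbers parted by spaces: the shift along the tool's x, y, z in mm, then the turn, a rotation vector about the tool's x, y, z in rad, then the opening, from -1 (shut) to 1 (fully open). A call has 1 to 5 rows; each row shifts and turns the commanded pose from where the row before left it, along the tool's axes as they then stand; what a row does not reach is not made up. A row lasts 1/12 s, in which the tool goes at most 41.7 mm and 7.16 degrees, less where a joint would pass 70% of its speed; a pose out of reach is approached as far as the arm can. A call is refused whole if a number of a shift passes 41.7 or a number of a turn 0.125, either way. A call with a gripper value outside its range is refused whole. The fingers move at their own pace and stop on an object; "force" is the grip in N (left out, the last holds). Time passes only in rows, so rows that do not move let the fingers close. It gives the time, the measured TCP pose, the force, the opening and the grip force at its end, in the units of the state.
- bot.get_state(): the state, without advancing time (a new reading comes with each control period).
- bot.read_camera(name): name is "scene" or "side" or "wrist"; returns (picture, depth): 480x640x3 uint8, blue, green, red; 480x640 float32, m along the optical axis (not along the pixel's ray), 0 where there is no reading.
- bot.camera_model(name): a dict with "camera_matrix" (3x3 intrinsics, pixels), "R" (3x3) and "t" (3): a world point X has camera coordinates R X + t. Camera axes: x right, y down, z forward; pixel columns grow to the right and rows downward; lengths in m; the calibration is good to about 2 mm. The wrist camera is an equidistant fisheye: a pixel r from the principal point sees the ray r / f radians off the axis. A picture is of the moment at which its call begins: read the wrist's pose just before it. camera_model takes no time and is no camera call; for the wrist camera it gives the pose at the moment of the call.
- bot.hand_in(): hands the job in; it is judged then, once.
The state is a dict: "time": time; "qpos": joint angles; "joint_velocities": joint speeds; "joint_efforts": joint torques, N m; "ee_pos": TCP position; "ee_rot": TCP orientation; "ft_force": force on the tool from outside, world axes, zero at the start; "wrist_torque": the same for the moment, N m; "gripper_width": opening from 0.0 (shut) to 1.0 (fully open); "finger_force": force on a finger pad.
Only numpy, scipy, OpenCV 4.12 (cv2) and the standard library are available. Lean on these libraries where they do the work, as an engineer would, in place of code of your own. Each camera call takes 0.05 s, during which the arm holds its last target. There are 200 camera calls.

## Working session

There is one attempt and no reset: what is moved stays moved. The work goes in short steps, Python scripts to look and compute and a tool call to move; the robot and the scene stay as the last step left them, time stands still between calls to the robot, and variables do not carry over. Pictures are saved under pics/ and viewed, at most 10 in all, crops included, and the job is handed in when it is done.

Besides the shell and the picture viewer there is one more tool, called by a JSON object that holds its "api" and its "payload", one argument or row to a line. carry_out: Moves the arm, as the interface text tells. Its arguments: {"type":"object","properties":{"commands":{"type":"string"},"force":{"type":"number"}},"required":["commands"]}

```bash
mkdir -p pics; ls; cat > h.py <<'E'
import numpy as np, cv2
from station import bot
def shot(name):
    m=bot.camera_model(name); im,d=bot.read_camera(name); return m,im,d
def world(m,u,v,z):
    "pixel -> world at depth z along axis (pinhole)"
    K=np.array(m["camera_matrix"]);c=np.linalg.inv(K)@[u,v,1]*z
    return np.array(m["R"]).T@(c-np.array(m["t"]))
def atz(m,u,v,h):
    K=np.array(m["camera_matrix"]);R=np.array(m["R"]);o=-R.T@np.array(m["t"])
    d=R.T@np.linalg.inv(K)@[u,v,1]; return o+d*(h-o[2])/d[2]
E
python3 - <<'E'
from h import *
for n in("scene","side"):
    m,im,d=shot(n); cv2.imwrite(f"pics/{n}0.png",im); np.savez(f"{n}0.npz",im=im,d=d,**m); print(n,m)
s=bot.get_state();print(s)
E
```

```text
pics
scene {'camera_matrix': array([[527.28216584,   0.        , 309.71561325],
       [  0.        , 527.28216584, 241.4410525 ],
       [  0.        ,   0.        ,   1.        ]]), 'R': array([[ 2.72062175e-02,  9.99492129e-01,  1.65923671e-02],
       [ 5.20590609e-01,  3.37010382e-06, -8.53806429e-01],
       [-8.53372861e-01,  3.18666739e-02, -5.20326124e-01]]), 't': array([ 0.03728181, -0.18082483,  1.63435964])}
side {'camera_matrix': array([[522.13788149,   0.        , 326.86008155],
       [  0.        , 522.13788149, 235.54530785],
       [  0.        ,   0.        ,   1.        ]]), 'R': array([[-0.99177626, -0.12744433,  0.01173888],
       [-0.07275087,  0.48592519, -0.87096729],
       [ 0.10529562, -0.86465869, -0.49120075]]), 't': array([0.53717314, 0.15796789, 0.9281765 ])}
{'time': 0.1, 'qpos': array([ 1.04950076,  0.42666687,  0.07384683,  1.60654584, -0.03408256,
        1.11078456, -0.06710414]), 'joint_velocities': array([-0.00068493, -0.00131722, -0.0003191 , -0.0014528 ,  0.00102369,
        0.00109991,  0.00057588]), 'joint_efforts': array([ 8.80391366e-03, -9.37457156e+01,  3.67733426e+00, -4.55037045e+01,
       -4.85640450e-02,  1.67980691e-02,  1.18128560e-04]), 'ee_pos': array([ 0.24505853, -0.62854449,  0.22384592]), 'ee_rot': array([ 9.82772627e-01,  1.84817843e-01, -1.51404238e-04, -5.52473030e-04]), 'ft_force': array([-0.68407545, -0.14381699, -0.22327184]), 'wrist_torque': array([-0.06138577,  0.02832853,  0.02499407]), 'finger_force': 0.0, 'gripper_width': 1.0004282521416992}
```

View pics/scene0.png

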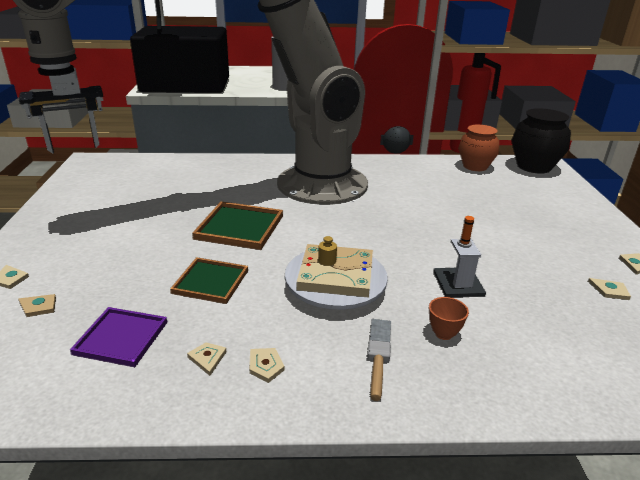

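View pics/side0.png

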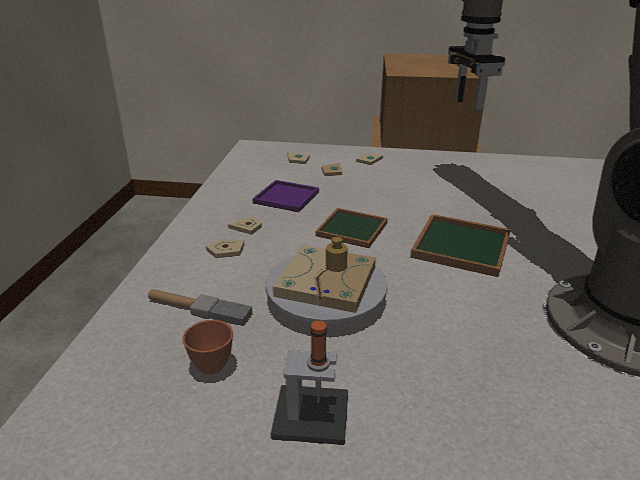

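Scene picture: the tray candidates are the small green tray at (210,280), the large green one at (238,224) and the purple one at (119,336). By the description it is the small green one. The weight is at (328,252), the blue dots near (365,266), the red dots near (310,262), and the stylus at (467,232) on the stand at (460,280). The side picture shows the stand's post on its far side (+x), so the fork opens towards the robot.

```bash
python3 - <<'E'
from h import *
L={n:np.load(f"{n}0.npz") for n in("scene","side")}
m=L["scene"];im=m["im"];d=m["d"]
# tray: green masks
hsv=cv2.cvtColor(im,cv2.COLOR_BGR2HSV)
g=cv2.inRange(hsv,(50,80,20),(90,255,120));n,lab,st,c=cv2.connectedComponentsWithStats(g)
for i in range(1,n):
    if st[i,4]>300:
        cs=cv2.findContours((lab==i).astype(np.uint8),0,2)[0][0][:,0]
        P=np.array([atz(m,u,v,.005)[:2] for u,v in cs],np.float32)
        print("tray",st[i],cv2.minAreaRect(P))
def show(n,pts):
    for k,(u,v) in pts.items(): 
        q=L[n];print(n,k,world(q,u,v,q["d"][v,u]).round(3))
show("scene",dict(weightknob=(328,240),blue1=(365,262),blue2=(364,269),red1=(310,258),stylustop=(468,219),barrel=(467,232),base1=(435,292),fork=(463,248)))
show("side",dict(knob=(337,241),blue1=(312,289),blue2=(326,291),stylustop=(319,326),barrel=(319,345),fork=(300,365)))
a=cv2.resize(im[225:310,160:400],None,fx=3.3,fy=3.3,interpolation=2)
b=cv2.resize(L["side"]["im"][235:445,240:400],None,fx=1.9,fy=1.9,interpolation=2)[:, :]
a2=np.zeros((290,800,3),np.uint8);a2[:a.shape[0],:a.shape[1]]=a[:290]
b2=cv2.resize(im[205:300,420:500],None,fx=3.2,fy=3.2,interpolation=2)
c=np.zeros((600,800,3),np.uint8);c[:281,:792]=a[:281];bb=cv2.resize(b,None,fx=.77,fy=.77);c[285:285+bb.shape[0],:bb.shape[1]]=bb;c[290:290+b2.shape[0],400:400+b2.shape[1]]=b2
cv2.imwrite("pics/crop1.png",c)
E
```

```text
tray [ 201  207   75   34 1634] ((0.25863996148109436, -0.23239220678806305), (0.159145325422287, 0.14674800634384155), 73.8633041381836)
tray [ 177  262   65   34 1391] ((0.5130902528762817, -0.27549031376838684), (0.11235374212265015, 0.10687991231679916), 73.30999755859375)
scene weightknob [ 0.536 -0.015  0.118]
scene blue1 [0.534 0.068 0.061]
scene blue2 [0.562 0.062 0.062]
scene red1 [ 0.517 -0.052  0.061]
scene stylustop [0.53  0.277 0.167]
scene barrel [0.533 0.279 0.137]
scene base1 [0.563 0.223 0.001]
scene fork [0.54  0.275 0.101]
side knob [ 0.526 -0.006  0.123]
side blue1 [0.56  0.063 0.064]
side blue2 [0.535 0.067 0.065]
side stylustop [0.517 0.284 0.166]
side barrel [0.516 0.292 0.142]
side fork [0.542 0.286 0.099]Traceback (most recent call last):
  File "<stdin>", line 21, in <module>
ValueError: could not broadcast input array from shape (280,792,3) into shape (281,792,3)
```

The smaller tray measures about 112 x 107 mm, centred at (0.513, -0.275), which fits the 118 mm lining; the larger green one is about 155 mm. I'll check this in a close crop, then start moving.

```bash
python3 - <<'E'
import numpy as np,cv2
im=np.load("scene0.npz")["im"]; s=np.load("side0.npz")["im"]
a=cv2.resize(im[200:310,160:400],(790,362),interpolation=2)
b=cv2.resize(s[310:445,260:370],(190,233),interpolation=2);b2=cv2.resize(im[210:300,420:500],(207,233),interpolation=2);b3=cv2.resize(s[230:335,255:395],(310,233),interpolation=2)
c=np.zeros((600,790,3),np.uint8);c[:362]=a;c[365:598,:190]=b;c[365:598,200:407]=b2;c[365:598,420:730]=b3
cv2.imwrite("pics/crop1.png",c)
E
```

```text
(no output)
```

View pics/crop1.png

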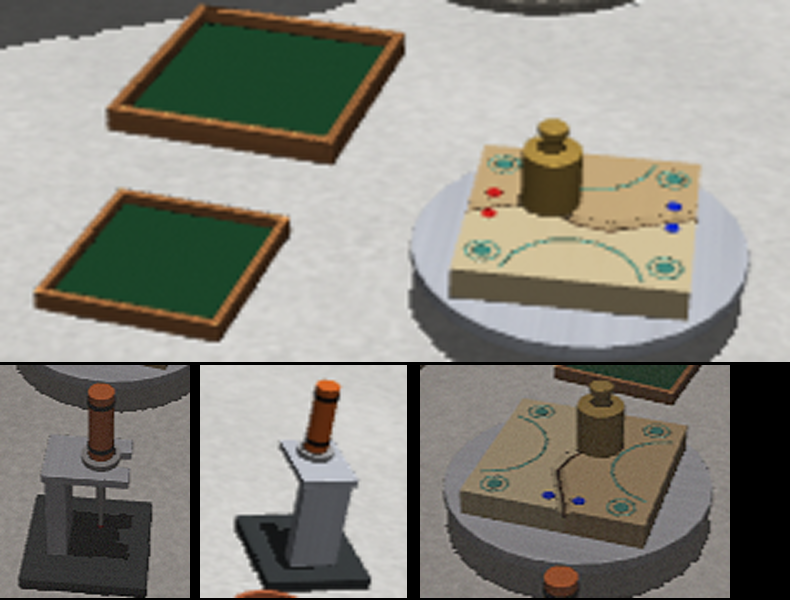

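{"api": "carry_out", "payload": {
  "commands": "0 0 -20 0 0 0.124 1; 0 0 -20 0 0 0.124 1; 0 0 -20 0 0 0.124 1; 15 -36 0 0 0 0 1; 15 -36 0 0 0 0 1"
}}

```text
time: 0.52
ee_pos: [0.2744, -0.5574, 0.2848]
ee_rot: [1.0, -0.002, -0.0, 0.001]
ft_force: [1.7, -0.2, -0.1]
gripper_width: 1.001
finger_force: 0.0
```

{"api": "carry_out", "payload": {
  "commands": "15 -36 0 0 0 0 1; 15 -36 0 0 0 0 1; 15 -36 0 0 0 0 1; 15 -36 0 0 0 0 1; 15 -36 0 0 0 0 1"
}}

```text
time: 0.93
ee_pos: [0.3504, -0.3749, 0.2843]
ee_rot: [1.0, -0.0, -0.0, -0.0]
ft_force: [1.4, -1.4, 0.0]
gripper_width: 0.997
finger_force: 0.0
```

{"api": "carry_out", "payload": {
  "commands": "15 -36 0 0 0 0 1; 15 -36 0 0 0 0 1; 15 -36 0 0 0 0 1; 15 -36 0 0 0 0 1; 15 -36 0 0 0 0 1"
}}

```text
time: 1.35
ee_pos: [0.4254, -0.195, 0.2845]
ee_rot: [1.0, -0.0, 0.0, 0.0]
ft_force: [1.7, -1.6, 0.9]
gripper_width: 0.997
finger_force: 0.0
```

{"api": "carry_out", "payload": {
  "commands": "15 -36 0 0 0 0 1; 15 -36 0 0 0 0 1; 15 -36 0 0 0 0 1; 15 -36 0 0 0 0 1; 0 0 0 0 0 0 1"
}}

```text
time: 1.77
ee_pos: [0.4871, -0.0458, 0.2845]
ee_rot: [1.0, 0.004, 0.0, -0.001]
ft_force: [-0.4, -0.1, -0.9]
gripper_width: 1.0
finger_force: 0.0
```

The crop confirms the small green wooden tray, the brass weight over the join, blue dots on the right and red on the left, and the fork open away from its post. Next, the wrist view.

```bash
cat >> h.py <<'E'
def fray(m,uv):
    "wrist fisheye pixels -> world origin, rays"
    K=np.array(m["camera_matrix"]);R=np.array(m["R"]);uv=np.atleast_2d(uv).astype(float)
    a=(uv-K[:2,2])/[K[0,0],K[1,1]];th=np.hypot(*a.T);s=np.sin(th)/np.maximum(th,1e-9)
    r=np.c_[a*s[:,None],np.cos(th)]; return -R.T@np.array(m["t"]),r@R
def fatz(m,uv,h):
    o,d=fray(m,uv); return o+d*((h-o[2])/d[:,2])[:,None]
def fproj(m,X):
    K=np.array(m["camera_matrix"]);c=np.atleast_2d(X)@np.array(m["R"]).T+m["t"]
    rho=np.hypot(c[:,0],c[:,1]);th=np.arctan2(rho,c[:,2])
    return K[:2,2]+c[:,:2]/rho[:,None]*th[:,None]*[K[0,0],K[1,1]]
def ortho(m,im,c,half,h,ppm=2000):
    "rectified top view of plane z=h; image right=-y, up=+x"
    n=int(2*half*ppm);a=(np.arange(n)+.5)/ppm-half
    Y,X=np.meshgrid(c[1]-a,c[0]-a);p=fproj(m,np.c_[X.ravel(),Y.ravel(),np.full(X.size,h)]).reshape(n,n,2).astype(np.float32)
    return cv2.remap(im,p[...,0],p[...,1],cv2.INTER_CUBIC)
E
python3 - <<'E'
from h import *
print(bot.get_state()["ee_pos"])
m,im,d=shot("wrist");print(m["camera_matrix"], -np.array(m["R"]).T@m["t"],np.array(m["R"])[2]); np.savez("w1.npz",im=im,d=d,**m)
cv2.imwrite("pics/w1.png",im)
E
```

```text
[ 0.4871356  -0.04583169  0.28449138]
[[371.64829954   0.         320.35838405]
 [  0.         371.64829954 237.95795872]
 [  0.           0.           1.        ]] [ 0.55626273 -0.04719395  0.4443641 ] [-0.23954201 -0.00112129 -0.97088535]
```

View pics/w1.png

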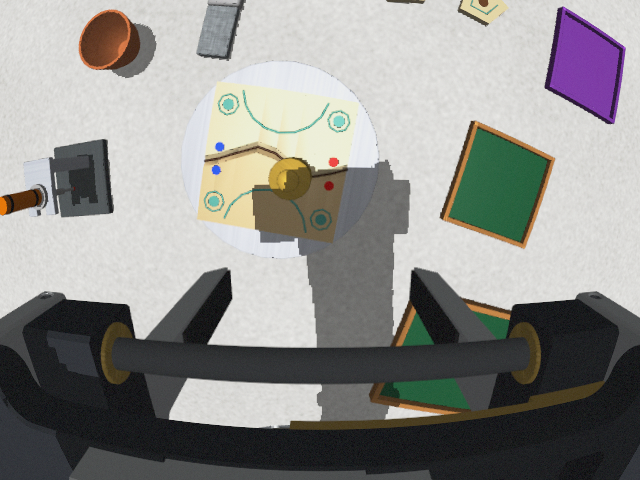

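The wrist view shows the weight's knob at (290,177), blue dots at (219,147) and (216,170), red dots at (333,162) and (329,186), the small tray around (498,184) and the stylus around (20,203). The tray and weight get measured now.

```bash
cat >> h.py <<'E'
def cloud(m,d):
    v,u=np.mgrid[:480,:640];o,r=fray(m,np.c_[u.ravel(),v.ravel()])
    ax=np.array(m["R"])[2];P=o+r*(d.ravel()/(r@ax))[:,None];P[d.ravel()==0]=np.nan;return P.reshape(480,640,3)
E
python3 - <<'E'
from h import *
m=np.load("w1.npz");im=m["im"];d=m["d"];P=cloud(m,d)
z=P[...,2]
def near(c,r): return np.hypot(P[...,0]-c[0],P[...,1]-c[1])<r
k=near((.535,-.01),.05)
for lo,hi in((.117,.13),(.096,.107)):
    q=k&(z>lo)&(z<hi);c,r=cv2.minEnclosingCircle(P[q][:,:2].astype(np.float32));print("weight",lo,q.sum(),c,r,np.median(z[q]))
t=near((.54,0),.05)&(z<.07);print("tile z",np.median(z[t]))
hsv=cv2.cvtColor(im,cv2.COLOR_BGR2HSV)
g=cv2.inRange(hsv,(50,80,20),(90,255,150));n,lab,st,c=cv2.connectedComponentsWithStats(g)
for i in range(1,n):
    if st[i,4]>2000:
        q=np.argwhere(lab==i)[:,::-1];X=fatz(m,q,.005)[:,:2].astype(np.float32);print("green",st[i],cv2.minAreaRect(X),np.median(z[lab==i]))
w=cv2.inRange(hsv,(5,100,60),(22,255,255))>0
q=np.argwhere(w&near((.513,-.275),.105))[:,::-1];X=fatz(m,q,.014)[:,:2].astype(np.float32);print("rim",len(q),cv2.minAreaRect(X))
for nm,a,b in(("blue",(105,120,60),(130,255,255)),("red",(0,180,100),(6,255,255))):
    g=cv2.inRange(hsv,a,b);n,lab,st,c=cv2.connectedComponentsWithStats(g)
    for i in range(1,n):
        if 20<st[i,4]<400 and 150<c[i][0]<400: print(nm,c[i],st[i,4],fatz(m,c[i],.062))
E
```

```text
weight 0.117 386 (0.5278515815734863, -0.018793314695358276) 0.010291866958141327 0.12014745947193578
weight 0.096 1016 (0.5277662873268127, -0.01811731606721878) 0.02016139216721058 0.10242499796419802
tile z 0.061388315709512364
green [ 449  129   98  113 6871] ((0.5176668763160706, -0.2790917158126831), (0.11500369757413864, 0.11820296198129654), 73.55348205566406) nan
rim 2062 ((0.5188501477241516, -0.27456146478652954), (0.13405564427375793, 0.12890462577342987), 73.59489440917969)
blue [219.38888889 146.38888889] 54 [[0.55954788 0.05847615 0.062     ]]
blue [215.73333333 169.43333333] 60 [[0.53533288 0.06298802 0.062     ]]
red [333.6097561  162.02439024] 41 [[ 0.54201973 -0.06059025  0.062     ]]
red [328.27659574 185.31914894] 47 [[ 0.517867   -0.05537858  0.062     ]]
```

{"api": "carry_out", "payload": {
  "commands": "20 -14 35 0 0 0 1; 20.7 -13.5 35 0 0 0 1; 0 0 41 0 0 0 1; 0 0 40 0 0 0 1; 0 0 25 0 0 0 1"
}}

```text
time: 2.23
ee_pos: [0.5231, -0.0268, 0.1065]
ee_rot: [1.0, -0.0, -0.002, -0.0]
ft_force: [0.3, 0.3, -0.4]
gripper_width: 0.999
finger_force: 0.0
```

{"api": "carry_out", "payload": {
  "commands": "0 0 13 0 0 0 1; 0 0 5.5 0 0 0 0.2; 0 0 0 0 0 0 -0.5; 0 0 0 0 0 0 -0.5; 0 0 0 0 0 0 -0.5",
  "force": 30
}}

```text
time: 2.65
ee_pos: [0.5258, -0.0264, 0.093]
ee_rot: [1.0, -0.0, 0.001, 0.0]
ft_force: [-1.0, -0.2, 0.3]
gripper_width: 0.752
finger_force: 0.0
```

{"api": "carry_out", "payload": {
  "commands": "0 0 0 0 0 0 -0.5; 0 0 0 0 0 0 -0.5; 0 0 0 0 0 0 -0.5; 0 0 0 0 0 0 -0.5; 0 0 0 0 0 0 -0.5"
}}

```text
time: 3.07
ee_pos: [0.5254, -0.0257, 0.0922]
ee_rot: [1.0, 0.0, 0.0, -0.0]
ft_force: [-1.1, 4.0, 8.3]
gripper_width: 0.417
finger_force: 30.0
```

{"api": "carry_out", "payload": {
  "commands": "0 0 -10 0 0 0 -0.5; 0 0 -25 0 0 0 -0.5; 0 20 -5 0 0 0 -0.5; -2 36 0 0 0 0 -0.5; -2 36 0 0 0 0 -0.5"
}}

```text
time: 3.48
ee_pos: [0.521, -0.1187, 0.1329]
ee_rot: [1.0, 0.001, 0.0, 0.0]
ft_force: [0.4, 0.2, -3.9]
gripper_width: 0.414
finger_force: 30.0
```

{"api": "carry_out", "payload": {
  "commands": "-2 36 0 0 0 0 -0.5; -2 36 0 0 0 0 -0.5; -2 36 0 0 0 0 -0.5; 0 20 10 0 0 0 -0.5; 0 10 20 0 0 0 -0.5"
}}

```text
time: 3.9
ee_pos: [0.5149, -0.2609, 0.1036]
ee_rot: [1.0, -0.002, 0.001, 0.001]
ft_force: [0.4, 0.1, -3.5]
gripper_width: 0.416
finger_force: 30.0
```

{"api": "carry_out", "payload": {
  "commands": "0 10 20 0 0 0 -0.5; 0 5 15 0 0 0 -0.5; 0 0 0 0 0 0 -0.5; 0 0 0 0 0 0 -0.5"
}}

```text
time: 4.23
ee_pos: [0.5141, -0.2711, 0.0666]
ee_rot: [1.0, -0.0, -0.001, -0.0]
ft_force: [-0.1, 0.5, -3.6]
gripper_width: 0.415
finger_force: 30.0
```

```bash
python3 - <<'E'
from h import *
s=bot.get_state();m,im,d=shot("wrist");np.savez("w2.npz",im=im,d=d,**m)
a=np.rot90(im,0);cv2.imwrite("pics/w2.png",im);print(s["ee_pos"],s["ft_force"])
hsv=cv2.cvtColor(im,cv2.COLOR_BGR2HSV)
g=cv2.inRange(hsv,(50,80,20),(90,255,150));n,lab,st,c=cv2.connectedComponentsWithStats(g)
for i in range(1,n):
    if st[i,4]>2000:
        q=np.argwhere(lab==i)[:,::-1];X=fatz(m,q,.005)[:,:2].astype(np.float32);print("green",st[i],cv2.minAreaRect(X))
E
```

```text
[ 0.5141322 -0.2710577  0.0665518] [-0.10201381  0.53183692 -3.58881357]
green [  219   154   226   162 19059] ((0.5181969404220581, -0.27707117795944214), (0.11798442155122757, 0.11711964756250381), 73.68574523925781)
```

View pics/w2.png

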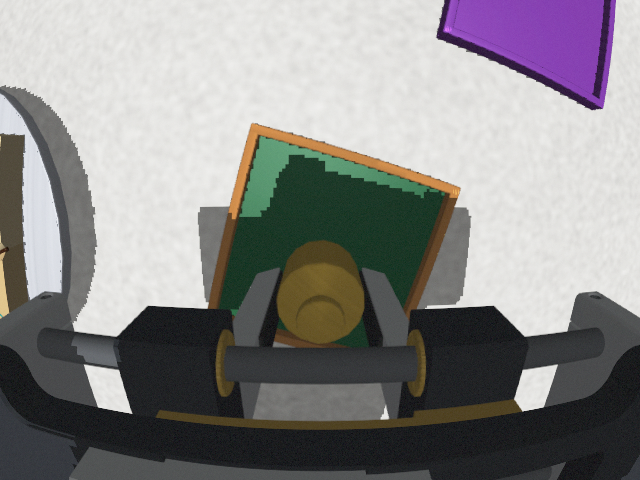

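The tray is centred at (0.518, -0.277), fitted as a 118 x 117 mm square, and the weight is held upright above it. Lowering it now.

{"api": "carry_out", "payload": {
  "commands": "1.5 6 10 0 0 0 -0.5; 0 0 12 0 0 0 -0.5; 0 0 5 0 0 0 -0.5; 0 0 2 0 0 0 -0.5; 0 0 0 0 0 0 -0.5"
}}

```text
time: 4.7
ee_pos: [0.516, -0.2767, 0.037]
ee_rot: [1.0, 0.0, -0.001, -0.0]
ft_force: [0.3, -0.1, -2.8]
gripper_width: 0.414
finger_force: 30.0
```

{"api": "carry_out", "payload": {
  "commands": "0 0 1 0 0 0 -0.5; 0 0 0.7 0 0 0 -0.5; 0 0 0 0 0 0 -0.5"
}}

```text
time: 4.95
ee_pos: [0.5166, -0.2771, 0.0362]
ee_rot: [1.0, -0.0, 0.0, 0.0]
ft_force: [0.5, -0.7, -2.8]
gripper_width: 0.415
finger_force: 30.0
```

{"api": "carry_out", "payload": {
  "commands": "0 0 0.8 0 0 0 -0.5; 0 0 0 0 0 0 -0.5; 0 0 0 0 0 0 -0.5"
}}

```text
time: 5.2
ee_pos: [0.5165, -0.2771, 0.0354]
ee_rot: [1.0, -0.0, 0.0, -0.0]
ft_force: [-0.2, -0.1, -3.0]
gripper_width: 0.413
finger_force: 30.0
```

{"api": "carry_out", "payload": {
  "commands": "0 0 0.8 0 0 0 -0.5; 0 0 0 0 0 0 -0.5; 0 0 0 0 0 0 -0.5"
}}

```text
time: 5.45
ee_pos: [0.5165, -0.2772, 0.0352]
ee_rot: [1.0, -0.0, 0.0, 0.0]
ft_force: [-4.8, 1.8, 11.3]
gripper_width: 0.414
finger_force: 30.1
```

Contact at the expected height. Release, then rise.

{"api": "carry_out", "payload": {
  "commands": "0 0 -0.5 0 0 0 -0.1; 0 0 0 0 0 0 0.1; 0 0 0 0 0 0 0.4; 0 0 0 0 0 0 0.4; 0 0 0 0 0 0 0.4"
}}

```text
time: 5.87
ee_pos: [0.5165, -0.2772, 0.035]
ee_rot: [1.0, -0.0, 0.0, -0.0]
ft_force: [0.6, -0.7, -0.2]
gripper_width: 0.683
finger_force: 0.0
```

{"api": "carry_out", "payload": {
  "commands": "0 0 0 0 0 0 0.4; 0 0 -15 0 0 0 0.4; 0 0 -35 0 0 0 0.4; 0 0 -41 0 0 0 0.4; 0 -10 -41 0 0 0 0.4"
}}

```text
time: 6.28
ee_pos: [0.5156, -0.2684, 0.1675]
ee_rot: [1.0, -0.001, -0.001, -0.0]
ft_force: [0.3, -0.7, 0.8]
gripper_width: 0.703
finger_force: 0.0
```

{"api": "carry_out", "payload": {
  "commands": "0 -40 -41 0 0 0 0.4; 0 -40 -41 0 0 0 0.4; 0 -40 -20 0 0 0 0.4; 0 -40 0 0 0 0 0.4; -3 -40 0 0 0 0 0.4"
}}

```text
time: 6.7
ee_pos: [0.514, -0.0903, 0.2463]
ee_rot: [1.0, -0.0, 0.001, 0.0]
ft_force: [1.1, -0.8, -0.1]
gripper_width: 0.701
finger_force: 0.0
```

{"api": "carry_out", "payload": {
  "commands": "-5 -40 0 0 0 0 0.4; -5 -20 0 0 0 0 0.4; -5 -8 0 0 0 0 0.4; 0 0 0 0 0 0 0.4; 0 0 0 0 0 0 0.4"
}}

```text
time: 7.12
ee_pos: [0.4985, -0.0247, 0.2448]
ee_rot: [1.0, -0.0, 0.0, 0.0]
ft_force: [-0.4, -0.8, 0.1]
gripper_width: 0.701
finger_force: 0.0
```

```bash
python3 - <<'E'
from h import *
print(bot.get_state()["ee_pos"],bot.get_state()["ee_rot"])
m,im,d=shot("wrist");np.savez("w3.npz",im=im,d=d,**m)
P=cloud(m,d);z=P[...,2]
c=np.array([.54,0])
o=ortho(m,im,c,.085,.057,3500);cv2.imwrite("o3.png",o)
cv2.imwrite("pics/o3.png",np.hstack([cv2.resize(o,(595,595),interpolation=2)]))
q=(abs(P[...,0]-.53)<.05)&(abs(P[...,1]+.277)<.05)&(z>.04)&(z<.075)
if q.sum()>20: print("weight",q.sum(),cv2.minEnclosingCircle(P[q][:,:2].astype(np.float32)),np.percentile(z[q],[2,98]))
q=(abs(P[...,0]-.53)<.06)&(abs(P[...,1]-.282)<.06)&(z>.155);print("stylus top",q.sum(),P[q].mean(0) if q.any() else 0)
hsv=cv2.cvtColor(im,cv2.COLOR_BGR2HSV)
for nm,a,b in(("blue",(105,120,60),(130,255,255)),("red",(0,180,100),(6,255,255))):
    g=cv2.inRange(hsv,a,b);n,lab,st,cc=cv2.connectedComponentsWithStats(g)
    for i in range(1,n):
        if 20<st[i,4]<600: print(nm,cc[i],st[i,4],fatz(m,cc[i],.062))
cv2.imwrite("pics/w3.png",im)
E
```

```text
[ 0.4985324  -0.02467926  0.24483598] [ 9.99999935e-01 -2.65062912e-04  8.93134039e-05  2.28249193e-04]
weight 833 ((0.5178714394569397, -0.277805894613266), 0.02048376016318798) [0.04118689 0.06482866]
stylus top 2 [0.51584314 0.26975497 0.15530324]
blue [228.57692308 158.3974359 ] 78 [[0.55957508 0.05887053 0.062     ]]
blue [225.14666667 184.38666667] 75 [[0.53512235 0.06300086 0.062     ]]
red [356.28125 175.40625] 64 [[ 0.54244783 -0.0599447   0.062     ]]
red [351.10526316 201.98245614] 57 [[ 0.5175331  -0.05544652  0.062     ]]
```

View pics/o3.png

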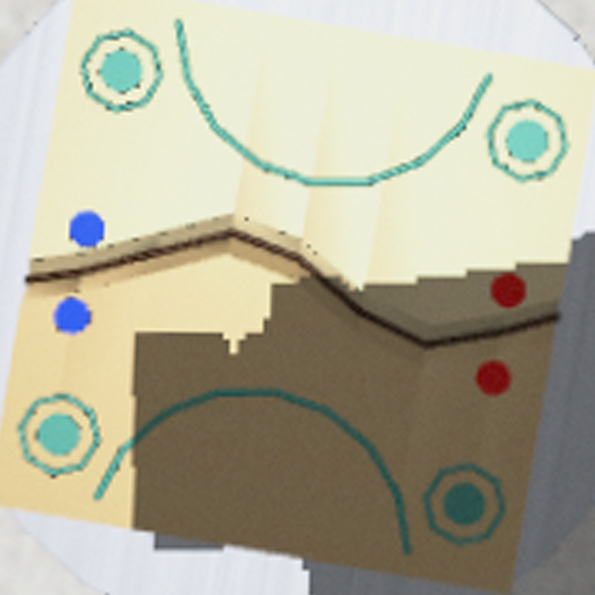

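The rectified tile view (3500 px/m, z = 57 mm) shows the join clear. It runs from about (80,272) between the blue dots through (232,233), (305,265), (360,310) and (428,344) to about (500,333) between the red dots. The weight stands at (0.518, -0.278), centred and upright. On to the stylus.

{"api": "carry_out", "payload": {
  "commands": "-6 -36 -15 0 0 0 0.4; -6 -36 -20 0 0 0 0.4; -6 -36 -20 0 0 0 0.4; -6 -36 -10 0 0 0 0.4; -6 -36 0 0 0 0 0.4"
}}

```text
time: 7.58
ee_pos: [0.4698, 0.1565, 0.3122]
ee_rot: [1.0, -0.002, 0.002, -0.0]
ft_force: [1.5, -0.3, -0.7]
gripper_width: 0.697
finger_force: 0.0
```

{"api": "carry_out", "payload": {
  "commands": "-5 -36 0 0 0 0 0.4; -3 -30 0 0 0 0 0.4; 0 -15 0 0 0 0 0.4; 0 -4 0 0 0 0 0.4; 0 0 0 0 0 0 0.4"
}}

```text
time: 8.0
ee_pos: [0.4613, 0.2408, 0.3094]
ee_rot: [1.0, -0.0, -0.0, -0.0]
ft_force: [-0.4, -0.4, -0.6]
gripper_width: 0.7
finger_force: 0.0
```

```bash
python3 - <<'E'
from h import *
# seam
o=cv2.imread("o3.png").astype(np.float32);g=cv2.GaussianBlur(o.sum(2)/3,(0,0),1)
ax=np.array([20,80,232,305,360,428,500,555]);ay=np.array([278,272-4,233,265,310,344,327,316])
cols=np.arange(45,545);rows=[]
for c in cols:
    r0=np.interp(c,ax,ay);r=np.arange(int(r0)-14,int(r0)+15);v=g[r,c];w=np.clip(np.median(v)*.8-v,0,None)
    k=v.argmin();w[abs(np.arange(len(r))-k)>6]=0;rows.append((r*w).sum()/w.sum() if w.sum()>0 else np.nan)
rows=np.array(rows);X=.625-(rows+.5)/3500;Y=.085-(cols+.5)/3500
from scipy.optimize import least_squares
ok=~np.isnan(rows)
def poly(p,c):return np.interp(c,np.r_[45,p[:4],545],p[4:])
f=least_squares(lambda p:(poly(p,cols[ok])-rows[ok]),np.r_[232,305,360,428,278,233,265,310,344,316],loss="soft_l1")
p=f.x;print("res",np.median(abs(f.fun)),np.abs(poly(p,cols[ok])-rows[ok]).max());kc=np.r_[45,p[:4],545]
K=np.c_[.625-(p[4:]+.5)/3500,.085-(kc+.5)/3500]
def cross(a,b,i): # dots line with seam segment i
    A=np.c_[b-a,-(K[i+1]-K[i])];t=np.linalg.solve(A,K[i]-a);return a+t[0]*(b-a)
b=cross(np.array([.55958,.05887]),np.array([.53512,.0630]),0);e=cross(np.array([.54245,-.05994]),np.array([.51753,-.05545]),4)
S=np.array([b,(b+K[1])/2,K[1],K[2],K[3],K[4],e]);print((S*1000).round(1),(np.linalg.norm(np.diff(S,axis=0),axis=1)*1000).round(1));np.save("seam.npy",S)
print(bot.get_state()["ee_pos"])
m,im,d=shot("wrist");np.savez("w4.npz",im=im,d=d,**m);cv2.imwrite("pics/w4.png",im)
P=cloud(m,d);z=P[...,2];k=np.hypot(P[...,0]-.53,P[...,1]-.28)<.06
for lo,hi in((.158,.175),(.110,.155),(.1025,.108)):
    q=k&(z>lo)&(z<hi);
    if q.sum()>10:print(lo,q.sum(),cv2.minEnclosingCircle(P[q][:,:2].astype(np.float32)),np.median(z[q]))
q=k&(z>.095)&(z<.102);print("fork",q.sum(),cv2.minAreaRect(P[q][:,:2].astype(np.float32)))
E
```

```text
res 0.30785173554306766 2.223854431197367
[[ 5.477e+02  6.090e+01]
 [ 5.529e+02  3.960e+01]
 [ 5.582e+02  1.840e+01]
 [ 5.512e+02  4.000e-01]
 [ 5.356e+02 -1.820e+01]
 [ 5.263e+02 -3.700e+01]
 [ 5.304e+02 -5.780e+01]] [21.9 21.9 19.3 24.2 21.  21.2]
[0.46130278 0.24083305 0.3094024 ]
0.158 452 ((0.518473207950592, 0.2799353003501892), 0.010272850282490253) 0.16442620063074034
0.11 90 ((0.5190751552581787, 0.2781543731689453), 0.010116399265825748) 0.12495607320933902
0.1025 247 ((0.5185549855232239, 0.28014758229255676), 0.015218460001051426) 0.10455651434050417
fork 2088 ((0.5285943150520325, 0.28034093976020813), (0.06696432828903198, 0.046904247254133224), 2.69504714012146)
```

View pics/w4.png

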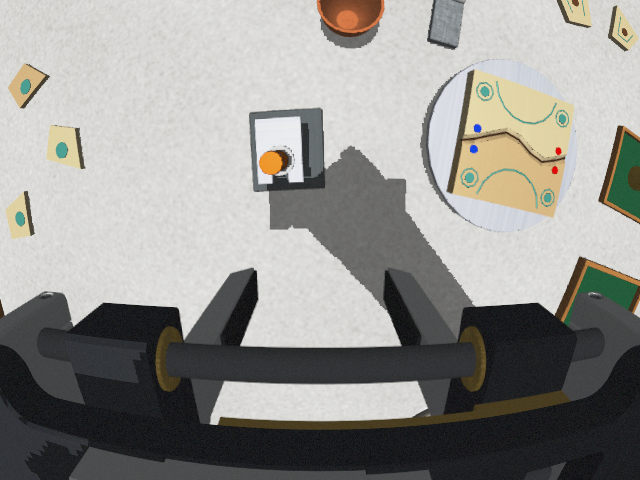

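The wrist view shows the stylus top at (271,162) over the fork, slot facing the robot. The measured seat is (0.5185, 0.280), with a barrel radius of 10 mm and a collar radius of 15 mm, matching the description. Going over it.

{"api": "carry_out", "payload": {
  "commands": "20 -14 15 0 0 0 0.4; 20 -14 20 0 0 0 0.4; 13 -9 20 0 0 0 0.4; 4 -2 15 0 0 0 0.4; 0 0 0 0 0 0 0.4"
}}

```text
time: 8.47
ee_pos: [0.5176, 0.2778, 0.2362]
ee_rot: [1.0, -0.001, -0.002, 0.001]
ft_force: [0.4, -0.6, 0.2]
gripper_width: 0.703
finger_force: 0.0
```

{"api": "carry_out", "payload": {
  "commands": "1 -2 30 0 0 0 0.4; 0 0 35 0 0 0 0.4; 0 0 22 0 0 0 0.4; 0 0 10 0 0 0 0.2; 0 0 3 0 0 0 0"
}}

```text
time: 8.88
ee_pos: [0.5182, 0.2807, 0.1392]
ee_rot: [1.0, -0.001, -0.001, 0.001]
ft_force: [0.7, 1.1, 0.0]
gripper_width: 0.598
finger_force: 0.0
```

{"api": "carry_out", "payload": {
  "commands": "0 0 0 0 0 0 0; 0 0 0 0 0 0 -0.2"
}}

```text
time: 9.05
ee_pos: [0.5193, 0.2822, 0.1416]
ee_rot: [1.0, -0.0, 0.001, -0.0]
ft_force: [0.9, 0.1, -0.2]
gripper_width: 0.465
finger_force: 0.0
```

{"api": "carry_out", "payload": {
  "commands": "-0.5 2 4 0 0 0 -0.3; 0 0 1.5 0 0 0 -0.3; 0 0 0 0 0 0 -0.3; 0 0 0 0 0 0 -0.3",
  "force": 25
}}

```text
time: 9.38
ee_pos: [0.5182, 0.2802, 0.1346]
ee_rot: [1.0, -0.0, 0.0, -0.0]
ft_force: [-0.2, -0.6, 0.4]
gripper_width: 0.349
finger_force: 0.0
```

{"api": "carry_out", "payload": {
  "commands": "0 0 -1 0 0 0 -0.5; 0 0 0 0 0 0 -0.7; 0 0 0 0 0 0 -0.8; 0 0 0 0 0 0 -0.8; 0 0 0 0 0 0 -0.8",
  "force": 25
}}

```text
time: 9.8
ee_pos: [0.5182, 0.2804, 0.1355]
ee_rot: [1.0, -0.0, 0.0, -0.0]
ft_force: [-1.1, -0.5, 4.2]
gripper_width: 0.21
finger_force: 25.0
```

{"api": "carry_out", "payload": {
  "commands": "0 0 -10 0 0 0 -0.8; 0 0 -30 0 0 0 -0.8; 0 0 -38 0 0 0 -0.8; 0 0 -22 0 0 0 -0.8; 3 25 -5 0 0 0 -0.8"
}}

```text
time: 10.22
ee_pos: [0.521, 0.2604, 0.2453]
ee_rot: [1.0, 0.003, 0.002, -0.002]
ft_force: [-1.3, 0.5, -1.0]
gripper_width: 0.206
finger_force: 25.0
```

{"api": "carry_out", "payload": {
  "commands": "6 36 0 0 0 0 -0.8; 6 36 0 0 0 0 -0.8; 6 36 0 0 0 0 -0.8; 5 36 0 0 0 0 -0.8; 3 30 0 0 0 0 -0.8"
}}

```text
time: 10.63
ee_pos: [0.5471, 0.0784, 0.2408]
ee_rot: [1.0, -0.001, 0.0, 0.0]
ft_force: [1.1, -0.1, -0.7]
gripper_width: 0.211
finger_force: 25.0
```

{"api": "carry_out", "payload": {
  "commands": "0 15 10 0 0 0 -0.8; 0 3 20 0 0 0 -0.8; 0 0 15 0 0 0 -0.8; 0 0 3 0 0 0 -0.8; 0 0 0 0 0 0 -0.8"
}}

```text
time: 11.05
ee_pos: [0.5463, 0.0637, 0.1916]
ee_rot: [1.0, 0.0, -0.001, -0.0]
ft_force: [0.7, 0.3, -0.8]
gripper_width: 0.207
finger_force: 25.0
```

```bash
python3 - <<'E'
from h import *
s=bot.get_state();e=s["ee_pos"];print(e,s["ee_rot"],s["ft_force"])
m,im,d=shot("wrist");np.savez("w5.npz",im=im,d=d,**m)
S=np.load("seam.npy")
tip=e+[.0003,0,-.111];c=fproj(m,tip)[0];print("tip px pred",c)
v=im.copy()
for p in fproj(m,np.c_[S,np.full(7,.057)]): cv2.circle(v,tuple(int(round(x*8)) for x in p),12,(0,255,0),-1,16,3)
cv2.circle(v,tuple(int(round(x*8)) for x in c),24,(255,0,255),1,16,3)
x,y=int(c[0]),int(c[1]);cr=v[max(0,y-90):y+60,max(0,x-60):x+140]
cv2.imwrite("pics/w5.png",cv2.resize(cr,None,fx=4,fy=4,interpolation=cv2.INTER_CUBIC))
E
```

```text
[0.54630757 0.06368671 0.19160388] [ 9.99999495e-01  2.62411186e-04 -9.61999719e-04 -1.27427389e-04] [ 0.65306059  0.25762682 -0.78916228]
tip px pred [317.84789646 240.14967669]
```

View pics/w5.png

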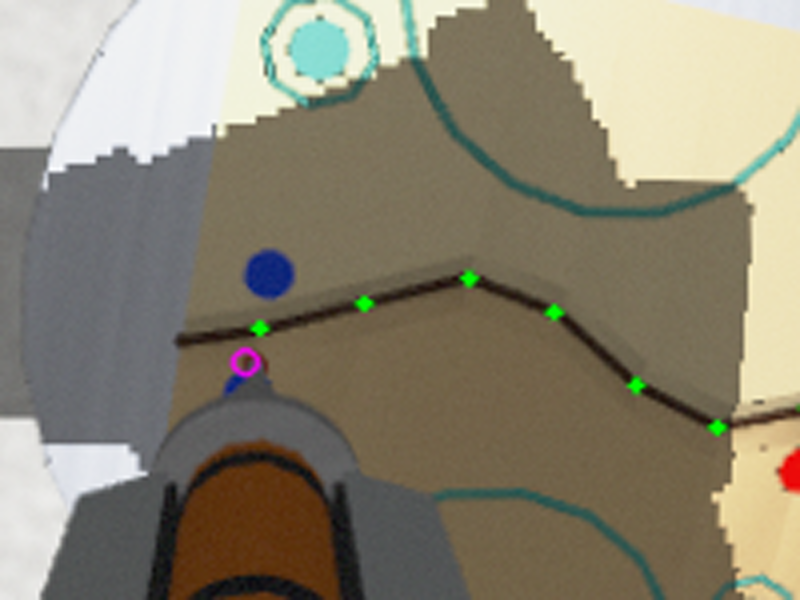

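The overlay shows the seam points on the groove, and the red ball at about (256,363) in the crop. I'll measure the ball exactly against its predicted position.

```bash
python3 - <<'E'
from h import *
m=np.load("w5.npz");im=m["im"].astype(int);e=np.array([.54631,.06369,.1916])
b,g,r=im[...,0],im[...,1],im[...,2]
x0,y0=318,240
sub=(r-np.maximum(g,b))[y0-12:y0+12,x0-12:x0+14];w=sub>35
ys,xs=np.nonzero(w);print(np.c_[xs+x0-12,ys+y0-12][:60].tolist(),sub.max())
for y in range(y0-4,y0+10): print(y,[tuple(im[y,x][::-1]) and "%d/%d/%d"%tuple(im[y,x][::-1]) for x in range(314,326)])
print(fproj(m,e+[.0003,0,-.1085]))
P=cloud(m,m["d"])
# collar circle: z between .080+.075.. collar top z ~ tip+.08
q=(abs(P[...,0]-e[0])<.03)&(abs(P[...,1]-e[1])<.03)&(P[...,2]>.150)&(P[...,2]<.166);
print(q.sum(),cv2.minEnclosingCircle(P[q][:,:2].astype(np.float32)),np.median(P[q][:,2]))
E
```

```text
[[319, 238], [320, 238], [321, 238], [318, 239], [319, 239], [320, 239], [321, 239], [322, 239], [318, 240], [323, 240], [318, 241], [323, 241], [323, 242]] 57
236 ['108/91/69', '105/89/68', '107/92/69', '105/87/67', '103/89/66', '103/88/64', '102/90/63', '113/97/74', '116/98/74', '116/103/77', '117/101/74', '118/101/79']
237 ['109/94/70', '108/93/71', '106/94/70', '104/90/66', '103/89/65', '102/88/67', '98/79/58', '108/88/66', '117/102/74', '117/101/76', '118/101/74', '119/103/76']
238 ['107/91/67', '109/95/70', '108/94/71', '104/89/66', '97/76/59', '100/64/45', '97/55/42', '102/63/49', '106/78/56', '118/103/76', '118/103/80', '117/104/78']
239 ['109/93/71', '109/93/68', '110/96/69', '104/84/62', '90/53/40', '93/41/39', '86/41/37', '89/44/43', '96/44/40', '110/85/64', '119/103/79', '117/103/76']
240 ['110/97/72', '114/100/76', '113/97/71', '103/76/56', '88/44/41', '82/62/60', '78/67/65', '78/66/66', '85/54/53', '97/51/37', '116/97/73', '121/104/81']
241 ['113/99/73', '114/98/72', '114/99/73', '105/80/60', '86/47/49', '73/75/72', '72/73/70', '72/76/75', '73/77/74', '94/37/36', '118/9
[... 663 characters left out ...]
37/124', '51/57/103', '67/66/78', '72/74/78', '76/73/72', '69/69/66', '70/71/70', '76/74/76', '71/70/74', '76/75/71', '111/96/73']
247 ['10/31/121', '42/51/107', '64/66/83', '74/74/73', '73/71/72', '72/74/75', '73/75/72', '70/72/70', '70/69/69', '71/70/72', '71/71/71', '96/86/76']
248 ['60/65/100', '68/70/84', '72/72/74', '75/75/75', '72/72/73', '74/74/72', '73/74/76', '73/72/74', '72/72/72', '71/71/73', '69/71/71', '81/76/76']
249 ['69/72/78', '72/75/74', '72/70/73', '75/75/74', '73/72/72', '73/74/74', '76/76/76', '75/75/75', '76/76/76', '76/75/74', '73/73/72', '71/72/72']
[[317.82528835 240.97677528]]
749 ((0.5516422986984253, 0.061779968440532684), 0.014109012670814991) 0.1606167124136977
```

{"api": "carry_out", "payload": {
  "commands": "1 1 6 0 0 0 -0.8; 0 0 6 0 0 0 -0.8; 0 0 2 0 0 0 -0.8; 0 0 0 0 0 0 -0.8; 0 0 0 0 0 0 -0.8"
}}

```text
time: 11.52
ee_pos: [0.548, 0.0623, 0.1783]
ee_rot: [1.0, -0.0, -0.0, -0.0]
ft_force: [-0.8, -0.1, -0.7]
gripper_width: 0.206
finger_force: 25.0
```

```bash
cat > tip.py <<'E'
from h import *
s=bot.get_state();e=s["ee_pos"];m,im,d=shot("wrist");np.savez("w6.npz",im=im,d=d,**m)
im=cv2.GaussianBlur(im,(0,0),.6).astype(int);c=fproj(m,e+[0,-.002,-.108])[0];x,y=c.round().astype(int)
w=(im[...,2]-im[...,1:2].max(2))[y-9:y+10,x-9:x+10]>22
ys,xs=np.nonzero(w);xs+=x-9;ys+=y-9
px=np.array([(xs.min()+xs.max())/2,ys.min()+3.0]);P=fatz(m,px,e[2]-.108)[0]
print("tcp",e,"ft",s["ft_force"],"ball",xs.min(),xs.max(),ys.min(),ys.max(),"pred",c,"ball xyz",P.round(4),"off",(P-e).round(4))
E
python3 tip.py
```

```text
tcp [0.548003   0.06232915 0.17825981] ft [-0.76655038 -0.07268339 -0.73022858] ball 317 324 238 242 pred [320.52379013 241.78024325] ball xyz [0.5486 0.0603 0.0703] off [ 0.0006 -0.002  -0.108 ]
```

{"api": "carry_out", "payload": {
  "commands": "-0.6 -0.5 4 0 0 0 -0.8; 0 0 3 0 0 0 -0.8; 0 0 2 0 0 0 -0.8; 0 0 1.5 0 0 0 -0.8; 0 0 0 0 0 0 -0.8"
}}

```text
time: 11.98
ee_pos: [0.5473, 0.0627, 0.1674]
ee_rot: [1.0, -0.0, -0.0, -0.0]
ft_force: [0.4, 0.1, 0.5]
gripper_width: 0.204
finger_force: 25.0
```

{"api": "carry_out", "payload": {
  "commands": "0 0 1 0 0 0 -0.8; 0 0 1 0 0 0 -0.8; 0 0 0.5 0 0 0 -0.8; 0 0 0 0 0 0 -0.8; 0 0 0 0 0 0 -0.8"
}}

```text
time: 12.4
ee_pos: [0.5474, 0.0627, 0.1653]
ee_rot: [1.0, -0.0, 0.0, -0.0]
ft_force: [-1.3, -0.6, 1.3]
gripper_width: 0.212
finger_force: 25.0
```

{"api": "carry_out", "payload": {
  "commands": "0.5 2.0 0 0 0 0 -0.8; 0.5 2.0 0 0 0 0 -0.8; 0.5 2.0 0 0 0 0 -0.8; 0.5 2.0 0 0 0 0 -0.8; 0.5 2.0 0 0 0 0 -0.8"
}}

```text
time: 12.82
ee_pos: [0.55, 0.0524, 0.1653]
ee_rot: [1.0, -0.0, 0.0, -0.0]
ft_force: [-0.6, 2.0, 1.2]
gripper_width: 0.213
finger_force: 25.0
```

{"api": "carry_out", "payload": {
  "commands": "0.5 2.0 0 0 0 0 -0.8; 0.5 2.0 0 0 0 0 -0.8; 0.5 2.0 0 0 0 0 -0.8; 0.5 2.0 0 0 0 0 -0.8; 0.5 2.0 0 0 0 0 -0.8"
}}

```text
time: 13.23
ee_pos: [0.5525, 0.0425, 0.1653]
ee_rot: [1.0, -0.0, 0.0, -0.0]
ft_force: [-0.9, 1.0, 0.8]
gripper_width: 0.205
finger_force: 25.0
```

{"api": "carry_out", "payload": {
  "commands": "0.5 2.0 0 0 0 0 -0.8; 0.5 2.0 0 0 0 0 -0.8; 0.5 2.0 0 0 0 0 -0.8; 0.5 2.0 0 0 0 0 -0.8; 0.5 2.0 0 0 0 0 -0.8"
}}

```text
time: 13.65
ee_pos: [0.555, 0.0325, 0.1653]
ee_rot: [1.0, -0.0, 0.0, -0.0]
ft_force: [-1.2, 0.5, 0.8]
gripper_width: 0.209
finger_force: 25.0
```

{"api": "carry_out", "payload": {
  "commands": "0.5 2.0 0 0 0 0 -0.8; 0.5 2.0 0 0 0 0 -0.8; 0.4 2.0 0 0 0 0 -0.8; 0.4 2.0 0 0 0 0 -0.8; 0.4 2.0 0 0 0 0 -0.8"
}}

```text
time: 14.07
ee_pos: [0.5573, 0.0225, 0.1653]
ee_rot: [1.0, -0.0, 0.0, -0.0]
ft_force: [-0.6, 1.5, 1.4]
gripper_width: 0.208
finger_force: 25.0
```

{"api": "carry_out", "payload": {
  "commands": "0.5 2.1 0 0 0 0 -0.8; -0.8 2.0 0 0 0 0 -0.8; -0.8 2.0 0 0 0 0 -0.8; -0.8 2.0 0 0 0 0 -0.8; -0.8 2.0 0 0 0 0 -0.8"
}}

```text
time: 14.48
ee_pos: [0.5545, 0.0124, 0.1653]
ee_rot: [1.0, -0.0, 0.0, -0.0]
ft_force: [1.5, 1.5, 1.1]
gripper_width: 0.21
finger_force: 25.0
```

{"api": "carry_out", "payload": {
  "commands": "-0.8 2.0 0 0 0 0 -0.8; -0.8 2.0 0 0 0 0 -0.8; -0.8 2.0 0 0 0 0 -0.8; -0.8 2.0 0 0 0 0 -0.8; -0.8 2.0 0 0 0 0 -0.8"
}}

```text
time: 14.9
ee_pos: [0.5504, 0.0024, 0.1653]
ee_rot: [1.0, -0.0, 0.0, -0.0]
ft_force: [0.0, 0.5, 0.6]
gripper_width: 0.205
finger_force: 25.0
```

{"api": "carry_out", "payload": {
  "commands": "-1.2 1.6 0 0 0 0 -0.8; -1.3 1.6 0 0 0 0 -0.8; -1.3 1.6 0 0 0 0 -0.8; -1.3 1.6 0 0 0 0 -0.8; -1.3 1.6 0 0 0 0 -0.8"
}}

```text
time: 15.32
ee_pos: [0.5439, -0.0056, 0.1653]
ee_rot: [1.0, -0.0, 0.0, 0.0]
ft_force: [1.7, -0.6, 1.2]
gripper_width: 0.208
finger_force: 25.0
```

{"api": "carry_out", "payload": {
  "commands": "-1.3 1.5 0 0 0 0 -0.8; -1.3 1.5 0 0 0 0 -0.8; -1.3 1.5 0 0 0 0 -0.8; -1.3 1.6 0 0 0 0 -0.8; -1.2 1.6 0 0 0 0 -0.8"
}}

```text
time: 15.73
ee_pos: [0.5374, -0.0132, 0.1652]
ee_rot: [1.0, -0.0, -0.0, -0.0]
ft_force: [1.5, -0.1, 1.5]
gripper_width: 0.206
finger_force: 25.0
```

{"api": "carry_out", "payload": {
  "commands": "-1.2 1.6 0 0 0 0 -0.8; -1.0 1.6 0 0 0 0 -0.8; -0.9 1.9 0 0 0 0 -0.8; -0.9 1.9 0 0 0 0 -0.8; -0.9 1.9 0 0 0 0 -0.8"
}}

```text
time: 16.15
ee_pos: [0.5325, -0.0221, 0.1652]
ee_rot: [1.0, -0.0, -0.0, -0.0]
ft_force: [0.8, 1.4, 0.3]
gripper_width: 0.21
finger_force: 25.0
```

{"api": "carry_out", "payload": {
  "commands": "-0.9 1.9 0 0 0 0 -0.8; -0.9 1.9 0 0 0 0 -0.8; -1.0 1.9 0 0 0 0 -0.8; -1.0 1.9 0 0 0 0 -0.8; -1.0 1.9 0 0 0 0 -0.8"
}}

```text
time: 16.57
ee_pos: [0.5278, -0.0317, 0.1652]
ee_rot: [1.0, -0.0, -0.0, -0.0]
ft_force: [0.8, 2.3, 0.6]
gripper_width: 0.209
finger_force: 25.0
```

{"api": "carry_out", "payload": {
  "commands": "-1.0 1.8 0 0 0 0 -0.8; -0.8 1.8 0 0 0 0 -0.8; 0.4 2.0 0 0 0 0 -0.8; 0.4 2.0 0 0 0 0 -0.8; 0.4 2.0 0 0 0 0 -0.8"
}}

```text
time: 16.98
ee_pos: [0.5272, -0.0413, 0.1652]
ee_rot: [1.0, -0.0, -0.0, -0.0]
ft_force: [-0.7, 1.2, 0.5]
gripper_width: 0.208
finger_force: 25.0
```

{"api": "carry_out", "payload": {
  "commands": "0.4 2.0 0 0 0 0 -0.8; 0.4 2.0 0 0 0 0 -0.8; 0.4 2.0 0 0 0 0 -0.8; 0.4 2.0 0 0 0 0 -0.8; 0.4 2.0 0 0 0 0 -0.8"
}}

```text
time: 17.4
ee_pos: [0.5292, -0.0513, 0.1652]
ee_rot: [1.0, -0.0, -0.0, -0.0]
ft_force: [-2.7, 1.5, 1.1]
gripper_width: 0.211
finger_force: 25.0
```

Two and a bit rows to the end, then straight up.

{"api": "carry_out", "payload": {
  "commands": "0.4 2.0 0 0 0 0 -0.8; 0.4 2.1 0 0 0 0 -0.8; 0.1 0.5 0 0 0 0 -0.8; 0 0 0 0 0 0 -0.8; 0 0 -3 0 0 0 -0.8"
}}

```text
time: 17.82
ee_pos: [0.53, -0.056, 0.1679]
ee_rot: [1.0, -0.0, -0.0, 0.0]
ft_force: [-1.1, -0.8, 0.8]
gripper_width: 0.212
finger_force: 25.0
```

{"api": "carry_out", "payload": {
  "commands": "0 0 -8 0 0 0 -0.8; 0 0 -15 0 0 0 -0.8; 0 0 -5 0 0 0 -0.8; 0 0 0 0 0 0 -0.8; 0 0 0 0 0 0 -0.8"
}}

```text
time: 18.23
ee_pos: [0.5303, -0.0557, 0.1965]
ee_rot: [1.0, -0.0, 0.0, 0.0]
ft_force: [-0.4, 0.3, -2.1]
gripper_width: 0.209
finger_force: 25.0
```

```bash
python3 tip.py; python3 - <<'E'
from h import *
m=np.load("w4.npz");P=cloud(m,m["d"]);z=P[...,2];k=np.hypot(P[...,0]-.53,P[...,1]-.28)<.07
q=k&(z>.096)&(z<.1025);X=P[q][:,:2];r=cv2.minAreaRect(X.astype(np.float32));print(cv2.boxPoints(r))
E
```

```text
tcp [ 0.5303437  -0.05572063  0.19645274] ft [-0.38835069  0.33515797 -2.09589347] ball 312 323 238 249 pred [320.49424504 241.94519594] ball xyz [ 0.5311 -0.0555  0.0885] off [ 0.0007  0.0002 -0.108 ]
[[0.49404645 0.30219278]
 [0.49625194 0.25534043]
 [0.5631422  0.2584891 ]
 [0.5609367  0.30534145]]
```

Trace done and lifted off. Now back to the fork, approaching from above.

{"api": "carry_out", "payload": {
  "commands": "0 0 -20 0 0 0 -0.8; 0 0 -25 0 0 0 -0.8; -1 -20 -6 0 0 0 -0.8; -1 -36 0 0 0 0 -0.8; -1 -36 0 0 0 0 -0.8"
}}

```text
time: 18.7
ee_pos: [0.5271, 0.0364, 0.2472]
ee_rot: [1.0, -0.002, 0.0, 0.0]
ft_force: [1.7, 0.7, -0.8]
gripper_width: 0.208
finger_force: 25.0
```

{"api": "carry_out", "payload": {
  "commands": "-1 -36 0 0 0 0 -0.8; -2 -36 0 0 0 0 -0.8; -2 -36 0 0 0 0 -0.8; -2 -36 0 0 0 0 -0.8; -1 -36 0 0 0 0 -0.8"
}}

```text
time: 19.12
ee_pos: [0.5185, 0.2179, 0.2467]
ee_rot: [1.0, -0.0, -0.0, 0.0]
ft_force: [0.6, 0.8, 0.1]
gripper_width: 0.209
finger_force: 25.0
```

{"api": "carry_out", "payload": {
  "commands": "-1 -33 0 0 0 0 -0.8; 0 -20 0 0 0 0 -0.8; 0 -8 0 0 0 0 -0.8; 0 0 0 0 0 0 -0.8; 0 0 0 0 0 0 -0.8"
}}

```text
time: 19.53
ee_pos: [0.5182, 0.2765, 0.2466]
ee_rot: [1.0, -0.0, -0.0, 0.0]
ft_force: [0.8, -0.4, -0.9]
gripper_width: 0.207
finger_force: 25.0
```

{"api": "carry_out", "payload": {
  "commands": "0 -4 0 0 0 0 -0.8; 0 -1 0 0 0 0 -0.8; 0 0 0 0 0 0 -0.8; 0 0 0 0 0 0 -0.8"
}}

```text
time: 19.87
ee_pos: [0.5185, 0.2816, 0.2474]
ee_rot: [1.0, -0.001, 0.0, 0.0]
ft_force: [-0.3, -0.3, -1.0]
gripper_width: 0.208
finger_force: 25.0
```

```bash
python3 tip.py; python3 - <<'E'
from h import *
m=np.load("w6.npz");c=fproj(m,[.5185,.2798,.1])[0];x,y=c.round().astype(int);print(c)
v=m["im"].copy();cr=v[y-60:y+60,x-80:x+80];cv2.imwrite("pics/w6.png",cv2.resize(cr,None,fx=5,fy=5,interpolation=cv2.INTER_CUBIC))
E
```

```text
tcp [0.51850588 0.28162407 0.24735838] ft [-0.32845592 -0.26472322 -1.02069794] ball 317 323 238 242 pred [320.47380873 241.85105269] ball xyz [0.5192 0.28   0.1394] off [ 0.0007 -0.0016 -0.108 ]
[320.18264174 230.23356695]
```

View pics/w6.png

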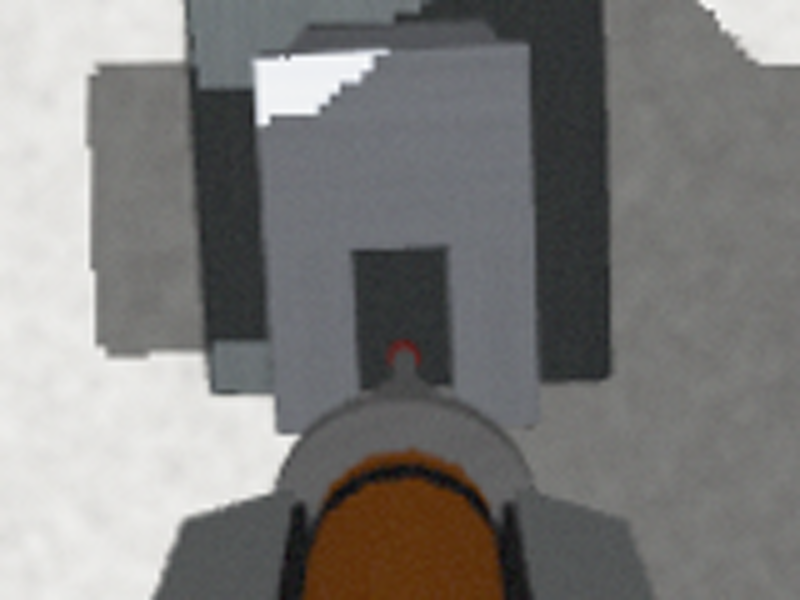

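The tip at (403,355) is centred on the slot (columns 355–450), and the slot's closed end at row 247 fits the measured seat at row 300. Lowering.

{"api": "carry_out", "payload": {
  "commands": "0 0 20 0 0 0 -0.8; 0 0 30 0 0 0 -0.8; 0 0 30 0 0 0 -0.8; 0 0 18 0 0 0 -0.8; 0 0 8 0 0 0 -0.8"
}}

```text
time: 20.33
ee_pos: [0.5173, 0.2811, 0.1387]
ee_rot: [1.0, -0.0, -0.001, 0.001]
ft_force: [-0.3, -0.5, -0.2]
gripper_width: 0.21
finger_force: 25.0
```

{"api": "carry_out", "payload": {
  "commands": "0 0 2 0 0 0 -0.8; 0 0 0 0 0 0 -0.8; 0 0 0 0 0 0 -0.8"
}}

```text
time: 20.58
ee_pos: [0.5189, 0.2827, 0.1406]
ee_rot: [1.0, -0.0, 0.001, -0.0]
ft_force: [0.1, -0.7, -1.2]
gripper_width: 0.206
finger_force: 25.0
```

{"api": "carry_out", "payload": {
  "commands": "-0.5 1 2.5 0 0 0 -0.8; 0 0 1 0 0 0 -0.8; 0 0 0.7 0 0 0 -0.8; 0 0 0 0 0 0 -0.8; 0 0 0 0 0 0 -0.8"
}}

```text
time: 21.0
ee_pos: [0.518, 0.2813, 0.1355]
ee_rot: [1.0, -0.0, 0.0, -0.0]
ft_force: [-0.1, -1.6, 4.3]
gripper_width: 0.209
finger_force: 25.0
```

Seated (z matches the grasp height and there is an upward force). Releasing gently.

{"api": "carry_out", "payload": {
  "commands": "0 0 0 0 0 0 -0.5; 0 0 0 0 0 0 -0.3; 0 0 0 0 0 0 0; 0 0 0 0 0 0 0.2; 0 0 0 0 0 0 0.2",
  "force": 5
}}

```text
time: 21.42
ee_pos: [0.5177, 0.2813, 0.135]
ee_rot: [1.0, -0.0, -0.0, -0.0]
ft_force: [-0.2, -0.4, -0.2]
gripper_width: 0.498
finger_force: 0.0
```

{"api": "carry_out", "payload": {
  "commands": "0 0 0 0 0 0 0.2; 0 0 -5 0 0 0 0.2; 0 0 -15 0 0 0 0.2; 0 0 -30 0 0 0 0.2; 0 0 -40 0 0 0 0.2"
}}

```text
time: 21.83
ee_pos: [0.5165, 0.2806, 0.2243]
ee_rot: [1.0, 0.0, -0.002, 0.001]
ft_force: [0.2, -0.4, 0.3]
gripper_width: 0.6
finger_force: 0.0
```

{"api": "carry_out", "payload": {
  "commands": "0 0 -40 0 0 0 0.2; -30 0 -20 0 0 0 0.2; -30 20 0 0 0 0 0.2; 0 0 0 0 0 0 0.2; 0 0 0 0 0 0 0.2"
}}

```text
time: 22.25
ee_pos: [0.4571, 0.2607, 0.2862]
ee_rot: [1.0, -0.0, 0.001, 0.0]
ft_force: [-0.1, 0.5, 0.3]
gripper_width: 0.599
finger_force: 0.0
```

```bash
python3 - <<'E'
from h import *
print(bot.get_state()["ee_pos"])
m,im,d=shot("wrist");P=cloud(m,d);z=P[...,2];k=np.hypot(P[...,0]-.53,P[...,1]-.28)<.06
for lo,hi in((.158,.175),(.1025,.108)):
    q=k&(z>lo)&(z<hi)
    if q.sum()>10:print(lo,q.sum(),cv2.minEnclosingCircle(P[q][:,:2].astype(np.float32)),np.median(z[q]))
_,a,_=shot("scene");_,b,_=shot("side")
v=np.zeros((600,800,3),np.uint8);v[:300]=cv2.resize(a[170:350,60:540],(800,300),interpolation=2);v[300:]=0
v[300:600,:400]=cv2.resize(b[300:450,220:420],(400,300));v[300:600,400:]=cv2.resize(b[190:340,250:450],(400,300))
cv2.imwrite("pics/fin.png",v)
E
```

```text
[0.45706076 0.26068179 0.28619787]
0.158 534 ((0.5185938477516174, 0.27897217869758606), 0.010485406033694744) 0.16448730459079983
0.1025 269 ((0.5184345245361328, 0.2792956531047821), 0.01534702256321907) 0.10454455838761262
```

View pics/fin.png

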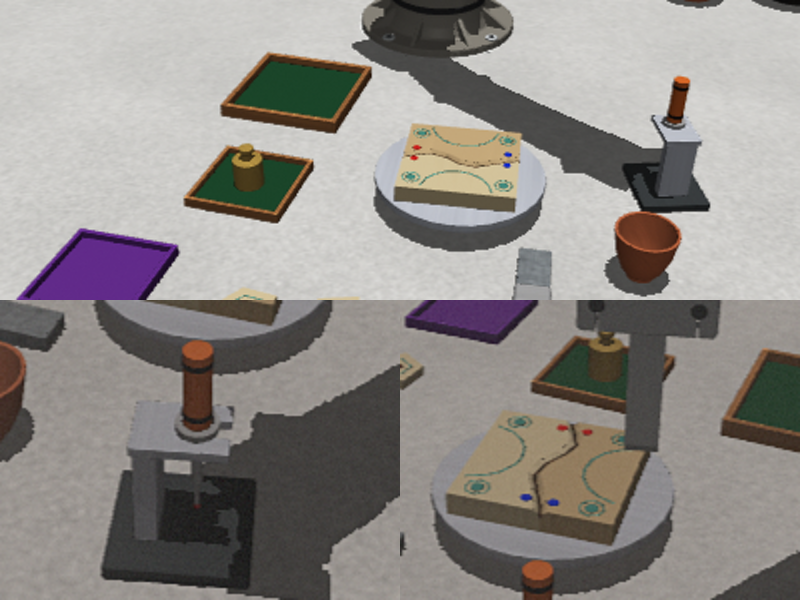

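The final picture shows the weight upright in the middle of the small green tray at (248,168), the stylus hanging upright by its collar in the fork at (678,100), and the other things untouched.

```bash
python3 -c "
from station import bot
print(bot.hand_in())"
```

```text
the job is handed in; nothing more can be done
None
```

The job is handed in after about 22 s of robot time: the weight stands upright in the middle of the small green tray, the join was traced from blue to red in one pass at about 25 mm/s with the spring about 3 mm in, and the stylus hangs upright in its fork.

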